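# Set the recipe stand's column to its mark and lock the cam lever one-handed

## Robot

A 6-joint arm with a two-finger parallel gripper is mounted at the origin on a cart in front of the work surface, level with it; the furniture and walls round the work are solid. World frame = base frame: x ahead of the robot, y to its left, z up, the work surface at z = 0. Lengths are in m, angles in rad, forces in N, time in s.
With the tool pointing down it reaches from about 0.25 to 0.775 m from the base axis. Payload 4 kg.
Tool frame: the origin (TCP) lies between the finger pads, 19 mm behind the fingertips; this is the grasp point; z points along the fingers, y is the line along which they close (so a half turn about z gives the same grasp; the last joint's range is limited). The gripper opens to 85 mm and grips with 20 to 120 N. Pads are 22 mm wide; open, the fingers measure 114 mm over their backs; the gripper's body (76 mm by 85 mm) begins 54 mm behind the grasp point. The pads swing forward as they close: fully open they stand 13 mm farther back than shut.
Start: joints at [1.204, 0.087, 1.371, -0, 1.684, -0.103], TCP at [0.143, 0.531, 0.25] pointing down, gripper open.
Joint ranges: [-3.1, 3.1], [-0.76, 2.03], [0.27, 2.55], [-1.08, 4.22], [0.17, 2.65], [-2.57, 2.57]. Speed limits (rad/s): [2.79, 2.79, 3.14, 3.14, 3.14, 3.14].

## Interface

Orientations are given as a unit quaternion [x, y, z, w].
In Python, from bench import arm gives the robot as it stands.
- The arm moves only by the tool arm_command, never from a script. Its argument "series" is a list of rows, each an object with "delta_pos": the shift along the tool's x, y, z in units of 25 mm (1.0 is 25 mm), a list of three; "twist": the turn, a rotation vector about the tool's x, y, z in degrees, a list of three. In form: [{"delta_pos": [x, y, z], "twist": [wx, wy, wz]}, ...]. A call has 1 to 12 rows; each row is the pose to reach, as a shift and turn from the pose commanded when the call began, along the tool's axes at that moment; what a row does not reach only later rows make up. A row lasts 1/8 s, in which the tool goes at most 62.5 mm and 10.7 degrees, less where a joint would pass 70% of its speed; a pose out of reach is approached as far as the arm can. A call with a gripper value outside its range is refused whole. "gripper" is the opening, from 0 (shut) to 1 (fully open), set as the call begins (left out, the last holds). The fingers move at their own pace and stop on an object; "force" is the grip in N (left out, the last holds). Time passes only in rows, so rows that repeat a pose let the fingers close. It gives the time, the measured TCP pose, the force, the opening and the grip force at its end, in the units of the state.
- arm.get_obs(): the state, without advancing time (a new reading comes with each control period).
- arm.capture(name): name is "scene" or "top"; returns a dict with "color" (420x560x3 uint8, red, green, blue), "K" (3x3 intrinsics, pixels), "origin" and "rotation" of the camera in the world. Camera axes: x right, y down, z forward; pixel columns grow to the right and rows downward; lengths in m; the calibration is good to about 2 mm. A picture is of the moment at which its call begins. There is no depth.
- arm.job_done(): hands the job in; it is judged then, once.
Trained networks look in a picture, given as the dict that the camera call returned (one of the last four; its "shot" number tells which), for a name from the list of things; names that differ only in an ending like _2 or _b are one class to them, and where a whole thing is asked for, a point or a joint stands for the part that bears it (a point fixed in the world has none). Each returns a list of dicts, best first, with "p" (0 to 1); they miss things now and then, are a little off and sometimes report something else, mostly with a low value. They report only what shows in the picture. A call takes as long as a camera call. They do not tell look-alikes from the thing itself.
- arm.masks_of(picture, thing): "pixels" (420x560 bool, what is visible of it) and "box" ([centre column, centre row, width, height] in pixels, round what is visible of it).
The state is a dict: "time_s": time; "joints": joint angles; "qd": joint speeds; "tau": joint torques, N m; "tool_pos": TCP position; "eef_rot": TCP orientation; "contact_force": force on the tool from outside, world axes, zero at the start; "wrist_torque": the same for the moment, N m; "opening": finger opening in m; "grasp_force": force on a finger pad.
Only numpy, scipy, OpenCV 4.12 (cv2) and the standard library are available. Lean on these libraries where they do the work, as an engineer would, in place of code of your own. Each camera call takes 0.05 s, during which the arm holds its last target. There are 200 camera calls.

## Task

Set up the recipe stand: take the steel column with the wooden head out of the utensil block and lower it into the stand's tube until the lower edge of its red band is level with the top of the orange cam ring. Keep hold of it there, because it drops if you let go, and turn the hand about the column so that a finger sweeps the orange lever clockwise (seen from above) fully closed. Finish while still holding the column at its mark; leave everything else where it stands.

Things in the scene. Friction and masses are not known exactly. Their poses are not given: they have to be found in the camera images.
- stand: recipe stand: dark round foot 110 mm across, loose, 1.8 kg, with an upright tube and black collar on its axis, 112 mm tall to the top of the orange cam ring on the collar. Bore 15 mm wide (17 mm inside the ring), straight down the axis to a floor 92 mm below the ring's top. Origin: centre of the underside; z up, x away from the robot at yaw 0
- collar_top (a point): centre of the mouth of the bore, level with the top of the orange cam ring, 112 mm above the worktop
- cam_lever (a joint): angle of the orange cam lever about the stand's axis: 0 = closed (hard stop), about 1 rad = open as found (stop at 1.1). Closes clockwise seen from above, stays where left, takes about 0.06 N m, a little more at the end, where the cam presses a rubber shoe on the column. Closed, it stands over the collar's white line, 2.97 rad counter-clockwise from the stand's x axis
- lever_paddle (a point): point on the lever's upright paddle, 145 mm above the worktop, 32 mm from the stand's axis. The paddle is a plate 7 mm thick (along its travel), standing radially from 22 to 42 mm off the axis and rising 41 mm above the ring's top: a finger that holds the column's head at the mark meets its side when the hand turns
- column: steel stem 13 mm in diameter, 100 mm long, lower end chamfered 3 mm, with a round wooden head 32 mm in diameter and 34 mm tall on top; 0.14 kg; may be gripped at any yaw and turns freely with the hand. Red band 5 mm wide, its lower edge 72 mm above the lower end, 28 mm under the head. Origin: centre of the stem's lower end; z toward the head
- column_head (a point): on the column's axis inside the wooden head, 114 mm above the stem's lower end, 14 mm above the head's underside: put the TCP here, so that the fingertips reach a little below the head and meet the lever's paddle
- column_mark (a point): the length mark: centre of the column at the lower edge of the red band, 72 mm above the stem's lower end
- utensil_block: fixed wooden block 160 x 60 x 62 mm with three round holes 50 mm deep in a row along its x axis, at -52, 0 and +52 mm; the column stands in one of the outer two, the honey dipper in the other (close the fingers along the block's y axis). Origin: centre of the underside
- honey_dipper: wooden honey dipper 130 mm long standing in the block, grooved head 30 mm across on top; leave it. Origin: its lower end
- spice_jar: tall spice jar, 42 mm across, 106 mm tall; leave it. Origin: centre of the underside
- spice_pot: white jar with a brass-coloured lid, 44 mm across, 95 mm tall; leave it. Origin: centre of the underside
- salt: small white dish, 63 mm across, 24 mm tall; leave it. Origin: centre of the underside
- kitchen_timer: green kitchen timer, 62 mm across, 52 mm tall; leave it. Origin: centre of the underside
- glass: drinking glass on a cork coaster, 81 mm across, 91 mm tall; leave it. Origin: centre of the underside
Things that resemble listed ones, but are neither listed nor needed, are in the scene too. Leave any purple look-alike of the column alone.

How it is judged:
By the outcome, as a careful person would: the job done as asked, in the order asked, and still so for the second after the job is handed in, while the arm keeps its last pose, push and grip.
It also fails if it takes over 54 s, if anything falls off the work surface, if the arm or the gripper's body presses on something with over 40 N, if the wrist force passes 120 N, or if a joint passes its speed limit or range.

## Working session

There is one attempt and no reset: what is moved stays moved. The work goes in short steps, Python scripts to look and compute and a tool call to move; the robot and the scene stay as the last step left them, time stands still between calls to the robot, and variables do not carry over. Pictures are saved under pics/ and viewed, at most 10 in all, crops included, and the job is handed in when it is done.

Besides the shell and the picture viewer there is one more tool, called after ">>>" by a JSON object that holds its "name" and its "arguments", one argument or row to a line. arm_command: Moves the arm, as the interface text tells. Its arguments: {"type":"object","properties":{"series":{"type":"array"},"gripper":{"type":"number"},"force":{"type":"number"}},"required":["series"]}

```bash
mkdir -p pics; ls; cat > h.py <<'E'
import numpy as np,cv2
from bench import arm
def proj(c,P):
    P=np.atleast_2d(P); q=(P-np.array(c['origin']))@np.array(c['rotation']); u=q@np.array(c['K']).T
    return u[:,:2]/u[:,2:]
def onz(c,uv,z):
    d=np.array(c['rotation'])@np.linalg.solve(np.array(c['K']),[uv[0],uv[1],1.]); o=np.array(c['origin'])
    return o+d*(z-o[2])/d[2]
def save(c,n,crop=None,s=1):
    im=c['color'][:,:,::-1]
    if crop: im=im[crop[1]:crop[3],crop[0]:crop[2]]
    cv2.imwrite('pics/'+n,cv2.resize(im,None,fx=s,fy=s,interpolation=cv2.INTER_CUBIC))
E
python3 - <<'E'
from h import *
for n in('top','scene'):
    c=arm.capture(n); save(c,n+'0.png',None,1.4)
    print(n,np.round(c['origin'],3),np.round(c['K'],1).tolist(),np.round(c['rotation'],3).tolist())
    for t in('column','stand','cam_lever','utensil_block','honey_dipper','spice_jar','spice_pot','salt','kitchen_timer','glass'):
        for d in arm.masks_of(c,t)[:3]: print(t,round(d['p'],2),np.round(d['box'],1))
print(arm.get_obs())
E
```

```text
pics
top [ 0.524 -0.123  1.09 ] [[528.8, 0.0, 276.9], [0.0, 528.8, 211.8], [0.0, 0.0, 1.0]] [-0.703, 0.709, -0.036, 0.035]
column 0.84 [184.7 262.2  21.8  16.4]
column 0.8 [268.8 279.3  18.   21. ]
column 0.67 [266.5 219.7  11.6  18. ]
stand 0.92 [341.1 260.6  58.2  51.1]
cam_lever 0.56 [347.8 264.2  37.4  24.4]
utensil_block 0.7 [191.3 235.7  35.7  84.4]
honey_dipper 0.75 [185.  203.1  17.   16.9]
spice_jar 0.68 [213.1 158.4  27.7  30.9]
spice_pot 0.59 [371.9 198.1  26.8  27.9]
salt 0.61 [245.3 164.7  34.1  32.6]
kitchen_timer 0.96 [171.4 161.2  34.9  31.2]
glass 0.88 [288.4 157.4  42.8  41.1]
glass 0.51 [338.3 264.2  56.2  56.1]
scene [0.16  0.457 0.569] [[514.1, 0.0, 285.9], [0.0, 514.1, 206.3], [0.0, 0.0, 1.0]] [-0.285, 0.828, -0.456, 0.157]
column 0.97 [339.3 251.4  23.4  75. ]
column 0.94 [283.1 230.6  20.8  73. ]
column 0.91 [254.4 274.   22.1  56.3]
stand 0.95 [366.4 211.6  52.1  92.5]
cam_lever 0.87 [371.1 186.1  32.4  39.7]
cam_lever 0.51 [257.  274.4  22.4  57.6]
utensil_block 0.67 [327.  185.6  20.7  52.1]
utensil_block 0.6 [234.4 301.9 104.9  97.3]
honey_dipper 0.77 [206
[... 292 characters left out ...]
.6  65.1]
{'time_s': 1.1, 'joints': array([ 1.20390295e+00,  8.71863811e-02,  1.37071357e+00,  5.23158921e-06,
        1.68361804e+00, -1.03093474e-01]), 'qd': array([-0.0015995 ,  0.00014569, -0.00211686,  0.0005892 , -0.00221597,
        0.00106648]), 'tau': array([ 3.19798201e-04, -3.51732481e+01, -3.13472271e+01, -2.98516870e-04,
        4.58357990e-04,  8.55423593e-06]), 'tool_pos': array([0.14341351, 0.53097631, 0.25004143]), 'eef_rot': array([1.31517535e-01, 9.91313844e-01, 3.69089351e-05, 6.16400970e-06]), 'contact_force': array([ 0.26459542,  0.10347255, -0.08614309]), 'wrist_torque': array([-0.02766998,  0.02171823,  0.00676784]), 'grasp_force': 0.0, 'opening': 0.08554765997558084}
```

View pics/top0.png

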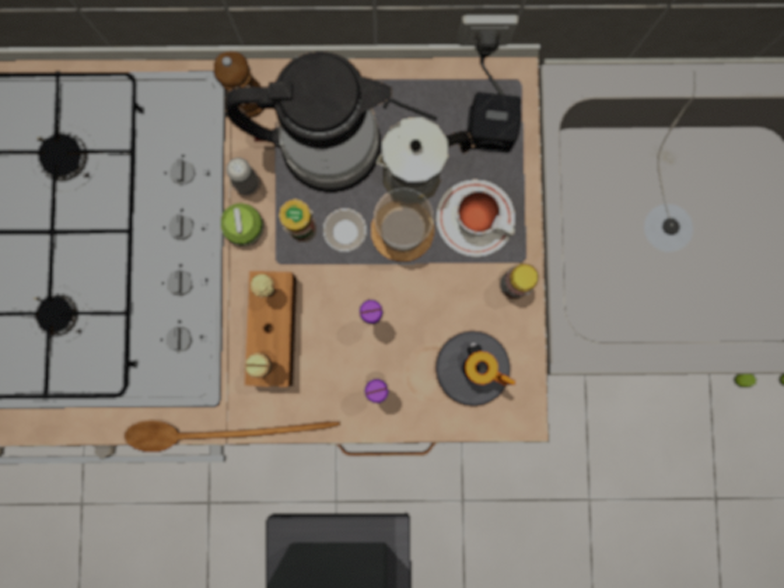

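View pics/scene0.png

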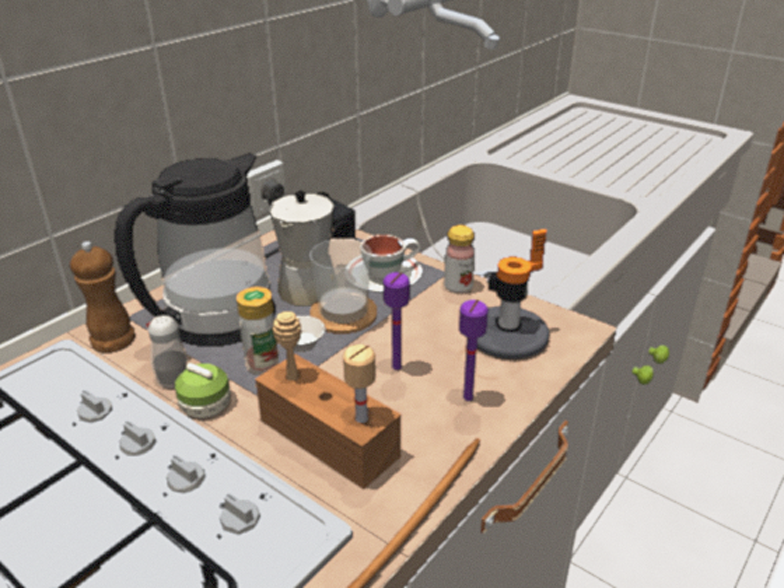

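```bash
sed -i "s/^def proj/from scipy.spatial.transform import Rotation as Ro\ndef cap(n):\n    c=arm.capture(n); c=dict(c); c['R']=Ro.from_quat(c['rotation']).as_matrix(); return c\ndef proj/; s/np.array(c\['rotation'\])/c['R']/g" h.py
cat >> h.py <<'E'
def tri(cs,uvs):
    A=[];b=[]
    for c,uv in zip(cs,uvs):
        p=onz(c,uv,0)-c['origin']; p/=np.linalg.norm(p); M=np.eye(3)-np.outer(p,p); A.append(M); b.append(M@np.array(c['origin']))
    return np.linalg.lstsq(np.vstack(A),np.hstack(b),rcond=None)[0]
def orange(c,box):
    h=cv2.cvtColor(c['color'],cv2.COLOR_RGB2HSV); m=(h[...,0]>8)&(h[...,0]<25)&(h[...,1]>170)&(h[...,2]>110)
    w=np.zeros_like(m); w[box[1]:box[3],box[0]:box[2]]=1; return m&w
E
python3 - <<'E'
from h import *
T=cap('top');S=cap('scene')
print('proj check R', T['R'].round(2).tolist())
# column mask
def best(c,t,near):
    L=arm.masks_of(c,t); L=[d for d in L if np.hypot(*(np.array(d['box'][:2])-near))<15]; return L[0]
ct=best(T,'column',(184.7,262.2)); cs=best(S,'column',(254.4,274))
st=best(T,'stand',(341,260)); 
b=ct['box'];print('col top',onz(T,b[:2],.125+.012))
# block-hole height: 12mm floor; head top at 12+134=146, head mid 129
def fit(f,x0,obs):
    from scipy.optimize import least_squares
    r=least_squares(f,x0); return r.x,np.abs(r.fun).max()
def boxof(c,pts):
    q=proj(c,pts); lo=q.min(0);hi=q.max(0); return np.r_[(lo+hi)/2,hi-lo]
a=np.linspace(0,2*np.pi,60)
cyl=lambda x,y,r,z0,z1:np.vstack([np.c_[x+r*np.cos(a),y+r*np.sin(a),0*a+z] for z in(z0,z1)])
print('boxes',np.round(ct['box'],1),np.round(cs['box'],1),np.round(st['box'],1))
for x0 in [(.43,.06)]:
  # scene: head box top part: use the mask's upper rows
  m=cs['pixels']; ys,xs=np.nonzero(m); y0=ys.min(); sel=ys<y0+25
  print('scene head cols',xs[sel].min(),xs[sel].max(),'top',y0)
  f=lambda p:np.r_[(boxof(T,cyl(p[0],p[1],.016,.112,.146))-ct['box'])[:2], proj(S,[[p[0],p[1],.13]])[0][0]-(xs[sel].min()+xs[sel].max())/2, boxof(S,cyl(p[0],p[1],.016,.112,.146))[1]-boxof(S,cyl(p[0],p[1],.016,.112,.146))[3]/2-y0]
  r=fit(f,x0,None); print('column xy',r[0],f(r[0]))
foot=cyl(.4,-.25,.055,0,.012)
f=lambda p:(boxof(T,cyl(p[0],p[1],.055,0,.015))-st['box'])
r=fit(f,(.4,-.25),None);print('stand foot',r[0],f(r[0]))
for c,n,bx in((T,'t',(320,235,380,285)),(S,'s',(340,150,400,215))):
    m=orange(c,bx); ys,xs=np.nonzero(m); print(n,m.sum(),xs.min(),xs.max(),ys.min(),ys.max())
bl=arm.masks_of(T,'utensil_block')[0]; p=cv2.minAreaRect(np.argwhere(bl['pixels'])[:,::-1].astype(np.float32)); print('block',p,onz(T,p[0],.062))
hd=best(T,'honey_dipper',(185,203)); print('dipper',onz(T,hd['box'][:2],.13))
im=np.hstack([cv2.resize(T['color'][230:290,315:385],None,fx=5,fy=5),cv2.resize(S['color'][145:265,330:410],None,fx=2.5,fy=2.5)])
cv2.imwrite('pics/st.png',im[:,:,::-1])
import pickle; pickle.dump((T,S),open('im.pkl','wb'))
E
```

```text
proj check R [[-0.01, -0.99, 0.1], [-1.0, 0.01, -0.0], [0.0, -0.1, -0.99]]
col top [0.53593211 0.04064721 0.137     ]
boxes [184.6 259.1  19.   18.8] [256.6 273.6  24.5  58.1] [340.  260.2  56.6  50.8]
scene head cols 245 268 top 246
column xy [0.53368268 0.04401804] [-1.30605114  1.23938433 -0.14889149 -2.34464958]
stand foot [ 0.5331383  -0.25351411] [ 0.0246995  -0.05831953 -1.79198043  3.72239679]
t 394 332 366 251 273
s 522 356 389 164 201
block ((192.76918029785156, 234.23220825195312), (35.013031005859375, 82.20289611816406), 2.12109637260437) [0.58493083 0.03809489 0.062     ]
dipper [0.63791014 0.04099695 0.13      ]
```

View pics/st.png

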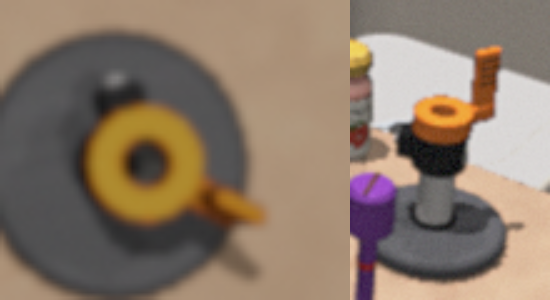

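```bash
python3 - <<'E'
from h import *
import pickle
T,S=pickle.load(open('im.pkl','rb'))
im=np.hstack([cv2.resize(T['color'][190:280,165:225],None,fx=5,fy=5),cv2.resize(S['color'][215:305,190:290],None,fx=5,fy=5,)])
im=cv2.resize(im,(800,450)); cv2.imwrite('pics/col.png',im[:,:,::-1])
rc=onz(T,(344.0,262.8),.112); print('ring',rc)
g=proj(S,[rc])[0]; print('ring in scene',g)
for ang in range(-140,-89,5):
    a=np.radians(ang); d=np.array([np.cos(a),np.sin(a),0])
    P=[rc+d*r+[0,0,h] for r,h in((.022,.041),(.042,.041),(.042,.0),(.032,.041))]
    print(ang,proj(T,P).round(1).tolist(),proj(S,P).round(1).tolist())
for c,n,bx in((T,'t',(320,235,380,285)),(S,'s',(340,150,400,215))):
    m=orange(c,bx); ys,xs=np.nonzero(m)
    if n=='t': k=xs>358
    else: k=ys<178
    print(n,xs[k].mean(),ys[k].mean(),xs[k].min(),xs[k].max(),ys[k].min(),ys[k].max())
E
```

```text
ring [ 0.52713812 -0.24848451  0.112     ]
ring in scene [368.15967124 187.85920433]
-140 [[355.2, 272.2], [362.7, 281.0], [359.1, 280.3], [359.0, 276.6]] [[382.9, 167.0], [394.5, 166.9], [391.9, 187.4], [388.7, 166.9]]
-135 [[356.0, 271.5], [364.2, 279.5], [360.5, 278.9], [360.1, 275.5]] [[382.7, 166.5], [393.9, 165.9], [391.3, 186.4], [388.3, 166.2]]
-130 [[356.7, 270.7], [365.6, 278.0], [361.8, 277.4], [361.2, 274.3]] [[382.3, 166.0], [393.2, 164.9], [390.6, 185.4], [387.8, 165.4]]
-125 [[357.4, 269.8], [366.8, 276.3], [363.0, 275.8], [362.1, 273.1]] [[381.9, 165.5], [392.3, 163.9], [389.8, 184.4], [387.1, 164.7]]
-120 [[357.9, 268.9], [367.9, 274.5], [364.0, 274.1], [362.9, 271.7]] [[381.3, 165.0], [391.3, 163.0], [388.8, 183.4], [386.3, 164.0]]
-115 [[358.4, 267.9], [368.8, 272.7], [364.9, 272.3], [363.6, 270.3]] [[380.7, 164.5], [390.1, 162.1], [387.6, 182.5], [385.4, 163.3]]
-110 [[358.8, 266.9], [369.6, 270.7], [365.6, 270.5], [364.2, 268.8]] [[380.0, 164.1], [388.8, 161.3], [386.3, 181.6], [384.4, 162.7]]
-105 [[359.1, 265.8], [370.1, 268.7], [366.2, 268.6], [364.6, 267.3]] [[379.3, 163.7], [387.3, 160.5], [384.9, 180.8], [383.3, 162.1]]
-100 [[359.3, 264.8], [370.5, 266.7], [366.6, 266.6], [364.9, 265.7]] [[378.4, 163.3], [385.7, 159.7], [383.3, 180.0], [382.1, 161.5]]
-95 [[359.4, 263.7], [370.7, 264.6], [366.8, 264.6], [365.1, 264.1]] [[377.5, 162.9], [384.0, 159.1], [381.7, 179.3], [380.8, 161.0]]
-90 [[359.4, 262.6], [370.8, 262.5], [366.8, 262.6], [365.1, 262.6]] [[376.6, 162.6], [382.2, 158.4], [379.9, 178.6], [379.4, 160.5]]
t 362.03333333333336 270.93333333333334 359 366 268 273
s 384.05194805194805 169.7792207792208 380 389 164 177
```

View pics/col.png

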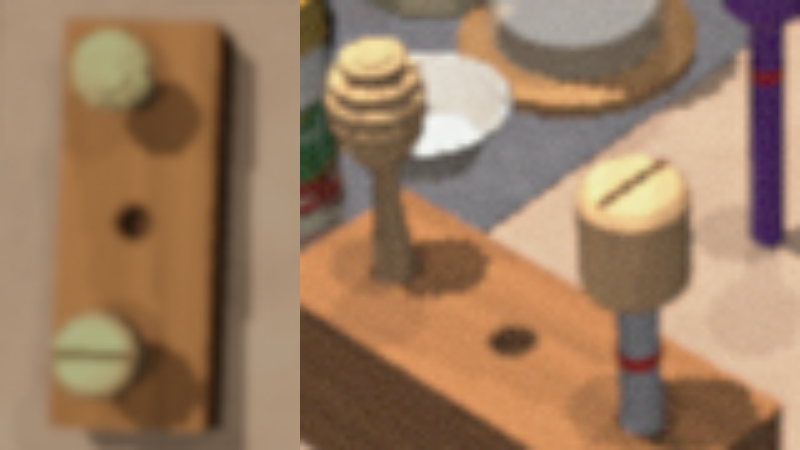

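```bash
cat >> h.py <<'E'
def go(p,yaw=None):
    "delta to TCP p with tool-y at world angle yaw (deg)"
    o=arm.get_obs(); R=Ro.from_quat(o['eef_rot']); q=R
    if yaw is not None:
        a=np.radians(yaw); y=np.array([np.cos(a),np.sin(a),0]); z=np.array([0,0,-1.]); q=Ro.from_matrix(np.c_[np.cross(y,z),y,z])
    print('t',round(o['time_s'],2),'tcp',o['tool_pos'].round(4),'d',(R.inv().apply(np.array(p)-o['tool_pos'])/.025).round(3),'tw',np.degrees((R.inv()*q).as_rotvec()).round(2))
E
python3 - <<'E'
from h import *
import pickle
T,S=pickle.load(open('im.pkl','rb'))
p=tri((T,S),((184.2,260.8),(257,254))); print('head top tri',p)
print('at z .146',onz(T,(184.2,260.8),.146),onz(S,(257,254),.146))
a=onz(T,(178.6,193.6),.062)
b=onz(T,(174.6,275),.062); d=a-b;print('block yaw',np.degrees(np.arctan2(d[1],d[0])))
a=onz(T,(209,195),.062)
b=onz(T,(206.4,275),.062); d=a-b;print('block yaw',np.degrees(np.arctan2(d[1],d[0])))
h=onz(T,(191.6,234.4),.062);print('mid hole',h, 'col pred',h-.052*np.array([np.cos(np.radians(-1.5)),np.sin(np.radians(-1.5)),0]))
r=tri((T,S),((344.0,262.8),((442-350)/2.5+330,110/2.5+145)));print('ring tri',r)
x=[.532,.044]
go([x[0],x[1],.24],88.5)
E
```

```text
head top tri [0.53344292 0.04145272 0.13885504]
at z .146 [0.53281476 0.03978489 0.146     ] [0.52786113 0.04868286 0.146     ]
block yaw -2.1765073796903476
block yaw -1.5631528810277715
mid hole [0.58462205 0.04036488 0.062     ] col pred [0.53263987 0.04172608 0.062     ]
ring tri [ 0.52814874 -0.24823972  0.10938977]
t 1.45 tcp [0.1434 0.531  0.25  ] d [-20.085 -14.752   0.401] tw [  0.     0.   -13.62]
```

>>> {"name": "arm_command", "arguments": {
  "series": [
    {"delta_pos": [-5, -3.7, 0], "twist": [0, 0, -4]},
    {"delta_pos": [-10, -7.4, 0], "twist": [0, 0, -8]},
    {"delta_pos": [-15, -11, 0.2], "twist": [0, 0, -13.6]},
    {"delta_pos": [-20.1, -14.8, 0.4], "twist": [0, 0, -13.6]},
    {"delta_pos": [-20.1, -14.8, 0.4], "twist": [0, 0, -13.6]},
    {"delta_pos": [-20.1, -14.8, 0.4], "twist": [0, 0, -13.6]},
    {"delta_pos": [-20.1, -14.8, 0.4], "twist": [0, 0, -13.6]},
    {"delta_pos": [-20.1, -14.8, 0.4], "twist": [0, 0, -13.6]},
    {"delta_pos": [-20.1, -14.8, 0.4], "twist": [0, 0, -13.6]},
    {"delta_pos": [-20.1, -14.8, 0.4], "twist": [0, 0, -13.6]},
    {"delta_pos": [-20.1, -14.8, 0.4], "twist": [0, 0, -13.6]},
    {"delta_pos": [-20.1, -14.8, 0.4], "twist": [0, 0, -13.6]}
  ],
  "gripper": 1
}}

```text
time_s: 2.95
tool_pos: [0.5318, 0.0429, 0.2398]
eef_rot: [0.013, 1.0, 0.0, -0.0]
contact_force: [-0.3, 0.1, -0.0]
opening: 0.0854
grasp_force: 0.0
```

```bash
python3 -c "
from h import *
go([.533,.0415,.126],88.2)"
```

```text
t 2.95 tcp [0.5318 0.0429 0.2398] d [-0.054 -0.059  4.552] tw [ 0.04 -0.05  0.26]
```

>>> {"name": "arm_command", "arguments": {
  "series": [
    {"delta_pos": [-0.05, -0.06, 1.5], "twist": [0, 0, 0]},
    {"delta_pos": [-0.05, -0.06, 3], "twist": [0, 0, 0]},
    {"delta_pos": [-0.05, -0.06, 4], "twist": [0, 0, 0]},
    {"delta_pos": [-0.05, -0.06, 4.55], "twist": [0, 0, 0]},
    {"delta_pos": [-0.05, -0.06, 4.55], "twist": [0, 0, 0]},
    {"delta_pos": [-0.05, -0.06, 4.55], "twist": [0, 0, 0]}
  ],
  "gripper": 1
}}

```text
time_s: 3.7
tool_pos: [0.534, 0.0417, 0.1279]
eef_rot: [0.013, 1.0, 0.0, 0.001]
contact_force: [0.9, 0.3, -1.0]
opening: 0.0852
grasp_force: 0.0
```

>>> {"name": "arm_command", "arguments": {
  "series": [
    {"delta_pos": [0, 0, 0], "twist": [0, 0, 0]},
    {"delta_pos": [0, 0, 0], "twist": [0, 0, 0]},
    {"delta_pos": [0, 0, 0], "twist": [0, 0, 0]},
    {"delta_pos": [0, 0, 0], "twist": [0, 0, 0]},
    {"delta_pos": [0, 0, 0], "twist": [0, 0, 0]},
    {"delta_pos": [0, 0, 0], "twist": [0, 0, 0]},
    {"delta_pos": [0, 0, 0], "twist": [0, 0, 0]},
    {"delta_pos": [0, 0, 0], "twist": [0, 0, 0]}
  ],
  "gripper": 0,
  "force": 60
}}

```text
time_s: 4.7
tool_pos: [0.5336, 0.0414, 0.1268]
eef_rot: [0.013, 1.0, 0.0, 0.001]
contact_force: [-0.9, 1.1, 5.0]
opening: 0.0305
grasp_force: 59.6
```

>>> {"name": "arm_command", "arguments": {
  "series": [
    {"delta_pos": [0, 0, -0.5], "twist": [0, 0, 0]},
    {"delta_pos": [0, 0, -1], "twist": [0, 0, 0]},
    {"delta_pos": [0, 0, -2], "twist": [0, 0, 0]},
    {"delta_pos": [0, 0, -3.5], "twist": [0, 0, 0]},
    {"delta_pos": [0, 0, -5], "twist": [0, 0, 0]},
    {"delta_pos": [0, 0, -6.5], "twist": [0, 0, 0]},
    {"delta_pos": [0, 0, -6.5], "twist": [0, 0, 0]},
    {"delta_pos": [0, 0, -6.5], "twist": [0, 0, 0]}
  ]
}}

```text
time_s: 5.7
tool_pos: [0.5327, 0.041, 0.2877]
eef_rot: [0.013, 1.0, -0.0, -0.001]
contact_force: [0.3, 0.3, -1.7]
opening: 0.0303
grasp_force: 59.5
```

```bash
python3 -c "
from h import *
print(arm.get_obs()['contact_force'],arm.get_obs()['joints'].round(2))
go([.5275,-.2483,.288],108)"
```

```text
[ 0.32573098  0.29137879 -1.71869124] [-0.03  0.05  1.34 -0.    1.76 -1.57]
t 5.7 tcp [0.5327 0.041  0.2877] d [-1.0300e-01 -1.1572e+01 -9.0000e-03] tw [-1.000e-02 -1.300e-01 -1.953e+01]
```

>>> {"name": "arm_command", "arguments": {
  "series": [
    {"delta_pos": [0, -2, 0], "twist": [0, 0, -4]},
    {"delta_pos": [0, -4, 0], "twist": [0, 0, -8]},
    {"delta_pos": [0, -6, 0], "twist": [0, 0, -12]},
    {"delta_pos": [-0.1, -8, 0], "twist": [0, 0, -15.5]},
    {"delta_pos": [-0.1, -10, 0], "twist": [0, 0, -15.5]},
    {"delta_pos": [-0.1, -11.1, 0], "twist": [0, 0, -15.5]},
    {"delta_pos": [-0.1, -11.57, 0], "twist": [0, 0, -15.5]},
    {"delta_pos": [-0.1, -11.57, 0], "twist": [0, 0, -15.5]},
    {"delta_pos": [-0.1, -11.57, 0], "twist": [0, 0, -15.5]},
    {"delta_pos": [-0.1, -11.57, 0], "twist": [0, 0, -15.5]}
  ]
}}

```text
time_s: 6.95
tool_pos: [0.5283, -0.2468, 0.2889]
eef_rot: [-0.123, 0.992, 0.0, 0.0]
contact_force: [0.1, -0.2, -0.2]
opening: 0.0303
grasp_force: 59.7
```

```bash
python3 - <<'E'
from h import *
go([.5275,-.2483,.245],104)
T=cap('top');S=cap('scene')
im=cv2.resize(S['color'][70:260,310:450],None,fx=3,fy=3,interpolation=cv2.INTER_CUBIC); cv2.imwrite('pics/above.png',im[:,:,::-1])
o=arm.get_obs()['tool_pos']
print(proj(S,[o,o-[0,0,.014],o-[0,0,.042],o-[0,0,.114],[.5275,-.2483,.112]]))
import pickle; pickle.dump((T,S),open('im2.pkl','wb'))
print(arm.get_obs()['joints'].round(3))
E
```

```text
t 6.95 tcp [ 0.5283 -0.2468  0.2889] d [ 0.048 -0.052  1.757] tw [0.01 0.02 0.08]
[[376.70837958  90.93030202]
 [375.87383466  99.42347246]
 [374.24986358 115.95063927]
 [370.33080475 155.83493278]
 [367.92726629 187.83692157]]
[-0.535  0.158  1.216  0.     1.767 -2.351]
```

View pics/above.png

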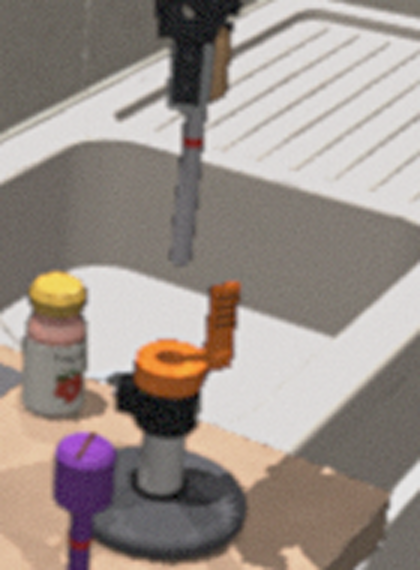

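>>> {"name": "arm_command", "arguments": {
  "series": [
    {"delta_pos": [0.05, -0.05, 0.7], "twist": [0, 0, 0]},
    {"delta_pos": [0.05, -0.05, 1.4], "twist": [0, 0, 0]},
    {"delta_pos": [0.05, -0.05, 2], "twist": [0, 0, 0]},
    {"delta_pos": [0.05, -0.05, 2.3], "twist": [0, 0, 0]},
    {"delta_pos": [0.05, -0.05, 2.3], "twist": [0, 0, 0]},
    {"delta_pos": [0.05, -0.05, 2.3], "twist": [0, 0, 0]}
  ]
}}

```text
time_s: 7.8
tool_pos: [0.5275, -0.2497, 0.232]
eef_rot: [-0.122, 0.993, -0.0, 0.001]
contact_force: [0.9, -0.4, -0.6]
opening: 0.0303
grasp_force: 59.8
```

```bash
python3 - <<'E'
from h import *
go([.5275,-.2483,.215],104)
S=cap('scene')
im=cv2.resize(S['color'][130:230,320:430],None,fx=5,fy=5,interpolation=cv2.INTER_CUBIC); cv2.imwrite('pics/above2.png',im[:,:,::-1])
E
```

```text
t 7.8 tcp [ 0.5275 -0.2497  0.232 ] d [-0.012  0.056  0.68 ] tw [-0.05  0.06 -0.02]
```

View pics/above2.png

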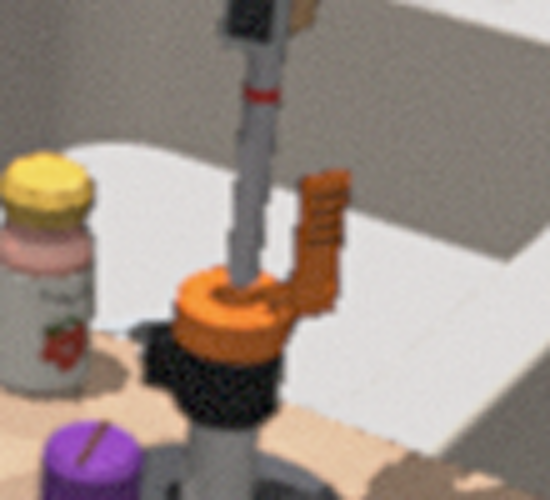

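>>> {"name": "arm_command", "arguments": {
  "series": [
    {"delta_pos": [0, 0.06, 0.1], "twist": [0, 0, 0]},
    {"delta_pos": [0, 0.06, 0.2], "twist": [0, 0, 0]},
    {"delta_pos": [0, 0.06, 0.3], "twist": [0, 0, 0]},
    {"delta_pos": [0, 0.06, 0.4], "twist": [0, 0, 0]},
    {"delta_pos": [0, 0.06, 0.4], "twist": [0, 0, 0]}
  ]
}}

```text
time_s: 8.48
tool_pos: [0.5271, -0.2481, 0.221]
eef_rot: [-0.122, 0.993, -0.0, 0.0]
contact_force: [1.7, 0.2, -1.9]
opening: 0.0304
grasp_force: 59.7
```

>>> {"name": "arm_command", "arguments": {
  "series": [
    {"delta_pos": [0, 0, 0.1], "twist": [0, 0, 0]},
    {"delta_pos": [0, 0, 0.2], "twist": [0, 0, 0]},
    {"delta_pos": [0, 0, 0.2], "twist": [0, 0, 0]}
  ]
}}

```text
time_s: 8.85
tool_pos: [0.527, -0.248, 0.216]
eef_rot: [-0.122, 0.993, 0.0, 0.0]
contact_force: [1.6, -0.7, -0.8]
opening: 0.0306
grasp_force: 59.7
```

>>> {"name": "arm_command", "arguments": {
  "series": [
    {"delta_pos": [0, 0, 0.2], "twist": [0, 0, 0]},
    {"delta_pos": [0, 0, 0.4], "twist": [0, 0, 0]},
    {"delta_pos": [0, 0, 0.6], "twist": [0, 0, 0]},
    {"delta_pos": [0, 0, 0.8], "twist": [0, 0, 0]},
    {"delta_pos": [0, 0, 0.8], "twist": [0, 0, 0]}
  ]
}}

```text
time_s: 9.48
tool_pos: [0.5269, -0.2482, 0.1957]
eef_rot: [-0.122, 0.993, 0.0, -0.0]
contact_force: [2.5, -1.1, -0.9]
opening: 0.0305
grasp_force: 59.6
```

```bash
python3 - <<'E'
from h import *
go([.527,-.248,.156],104)
o=arm.get_obs();print(o['contact_force'],o['wrist_torque'])
E
```

```text
t 9.47 tcp [ 0.5269 -0.2482  0.1957] d [-0.006  0.005  1.586] tw [ 0.   -0.01 -0.02]
[ 2.48217526 -1.11938389 -0.93648544] [-0.31789672 -0.75116778  0.03833898]
```

>>> {"name": "arm_command", "arguments": {
  "series": [
    {"delta_pos": [-0.02, 0, 0.2], "twist": [0, 0, 0]},
    {"delta_pos": [-0.04, 0, 0.5], "twist": [0, 0, 0]},
    {"delta_pos": [-0.04, 0, 0.8], "twist": [0, 0, 0]},
    {"delta_pos": [-0.04, 0, 1.1], "twist": [0, 0, 0]},
    {"delta_pos": [-0.04, 0, 1.3], "twist": [0, 0, 0]},
    {"delta_pos": [-0.04, 0, 1.3], "twist": [0, 0, 0]}
  ]
}}

```text
time_s: 10.22
tool_pos: [0.5275, -0.2476, 0.1629]
eef_rot: [-0.122, 0.993, 0.0, -0.001]
contact_force: [0.9, -1.3, -1.3]
opening: 0.0303
grasp_force: 59.7
```

```bash
python3 - <<'E'
from h import *
o=arm.get_obs();print(o['tool_pos'],o['contact_force'],o['wrist_torque'],o['joints'].round(2))
S=cap('scene')
b=np.array(o['tool_pos'])-[0,0,.042]; print(proj(S,[b,b-[0,0,.01]]))
im=cv2.resize(S['color'][140:220,330:415],None,fx=7,fy=7,interpolation=cv2.INTER_CUBIC); cv2.imwrite('pics/in1.png',im[:,:,::-1])
E
```

```text
[ 0.52750635 -0.24759082  0.1629324 ] [ 0.92854    -1.31713428 -1.29001207] [-0.25741322 -0.26341611  0.0510228 ] [-0.54  0.19  1.43  0.    1.52 -2.35]
[[368.15454668 183.59021453]
 [367.66691014 188.51970876]]
```

View pics/in1.png

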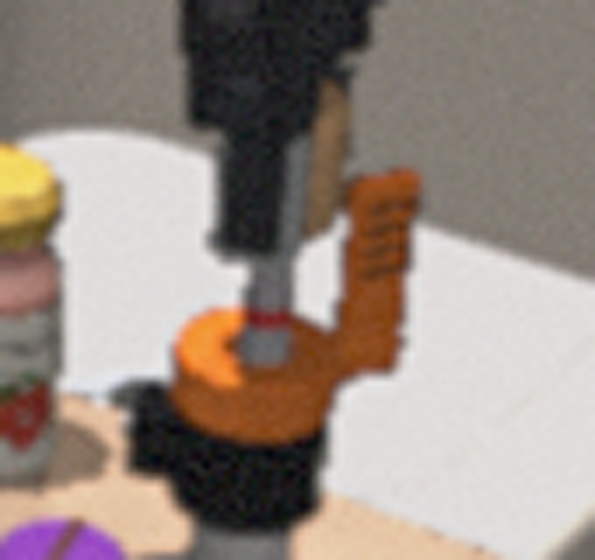

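>>> {"name": "arm_command", "arguments": {
  "series": [
    {"delta_pos": [0, 0, 0.1], "twist": [0, 0, 0]},
    {"delta_pos": [0, 0, 0.2], "twist": [0, 0, 0]},
    {"delta_pos": [0, 0, 0.33], "twist": [0, 0, 0]},
    {"delta_pos": [0, 0, 0.33], "twist": [0, 0, 0]},
    {"delta_pos": [0, 0, 0.33], "twist": [0, 0, 0]}
  ]
}}

```text
time_s: 10.9
tool_pos: [0.5277, -0.2477, 0.1554]
eef_rot: [-0.122, 0.993, 0.0, -0.0]
contact_force: [-0.5, 0.3, -1.3]
opening: 0.0304
grasp_force: 59.8
```

```bash
python3 - <<'E'
from h import *
o=arm.get_obs();print(o['tool_pos'],o['contact_force'],o['wrist_torque'])
L=[cap('scene') for _ in range(6)]
c=np.mean([l['color'].astype(float) for l in L],0).astype(np.uint8); S=dict(L[0]); S['color']=c
im=cv2.resize(c[170:215,345:400],None,fx=12,fy=12,interpolation=cv2.INTER_CUBIC); cv2.imwrite('pics/in2.png',im[:,:,::-1])
m=orange(S,(340,170,385,215)); ys,xs=np.nonzero(m); print('ring cols',xs.min(),xs.max(),'rows',ys.min(),ys.max())
print(c[180:200,366].tolist()); print(c[180:200,368].tolist())
E
```

```text
[ 0.52773874 -0.24766963  0.15542492] [-0.53574424  0.34806574 -1.34811768] [-0.02449078 -0.07848498 -0.04307305]
ring cols 355 384 rows 170 202
[[73, 74, 73], [94, 94, 94], [92, 91, 92], [89, 88, 90], [92, 91, 94], [91, 93, 97], [89, 90, 93], [101, 84, 84], [113, 49, 50], [115, 36, 36], [109, 67, 69], [106, 91, 88], [112, 74, 56], [116, 64, 27], [126, 66, 25], [142, 75, 30], [139, 73, 30], [136, 72, 29], [138, 75, 31], [139, 75, 32]]
[[72, 72, 72], [96, 97, 97], [102, 102, 102], [105, 101, 104], [105, 103, 106], [106, 104, 107], [107, 106, 108], [111, 97, 99], [118, 60, 60], [122, 38, 36], [118, 66, 67], [111, 91, 89], [118, 80, 61], [118, 64, 26], [129, 71, 30], [144, 77, 32], [142, 76, 32], [138, 73, 28], [139, 73, 30], [139, 74, 33]]
```

View pics/in2.png

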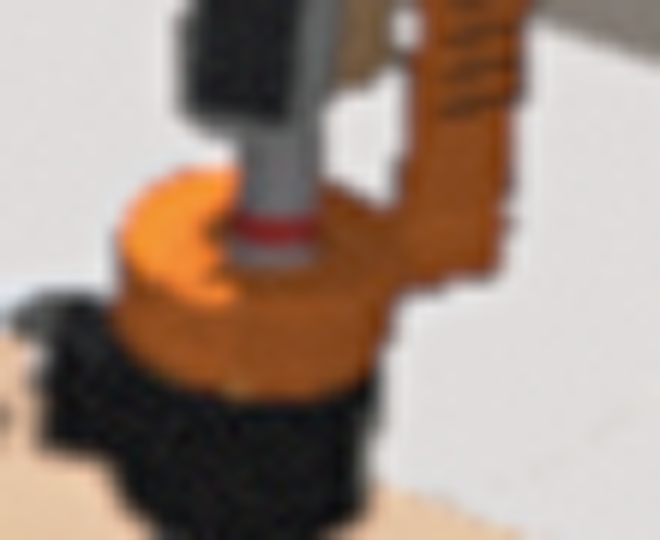

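>>> {"name": "arm_command", "arguments": {
  "series": [
    {"delta_pos": [0, 0, 0.15], "twist": [0, 0, 0]},
    {"delta_pos": [0, 0, 0.3], "twist": [0, 0, 0]},
    {"delta_pos": [0, 0, 0.45], "twist": [0, 0, 0]},
    {"delta_pos": [0, 0, 0.6], "twist": [0, 0, 0]},
    {"delta_pos": [0, 0, 0.7], "twist": [0, 0, 0]},
    {"delta_pos": [0, 0, 0.7], "twist": [0, 0, 0]},
    {"delta_pos": [0, 0, 0.7], "twist": [0, 0, 0]}
  ]
}}

```text
time_s: 12.08
tool_pos: [0.5279, -0.2478, 0.1381]
eef_rot: [-0.122, 0.993, -0.0, 0.0]
contact_force: [-0.2, 0.6, -1.1]
opening: 0.0305
grasp_force: 59.9
```

>>> {"name": "arm_command", "arguments": {
  "series": [
    {"delta_pos": [0, 0, 0.04], "twist": [0, 0, 0]},
    {"delta_pos": [0, 0, 0.04], "twist": [0, 0, 0]}
  ]
}}

```text
time_s: 12.32
tool_pos: [0.5279, -0.2478, 0.137]
eef_rot: [-0.122, 0.993, 0.0, 0.0]
contact_force: [0.9, -0.3, -1.1]
opening: 0.0303
grasp_force: 59.9
```

>>> {"name": "arm_command", "arguments": {
  "series": [
    {"delta_pos": [0, 0, 0.04], "twist": [0, 0, 0]},
    {"delta_pos": [0, 0, 0.04], "twist": [0, 0, 0]}
  ]
}}

```text
time_s: 12.58
tool_pos: [0.528, -0.2477, 0.1359]
eef_rot: [-0.122, 0.993, 0.0, 0.0]
contact_force: [1.4, 0.6, -1.5]
opening: 0.0304
grasp_force: 59.9
```

>>> {"name": "arm_command", "arguments": {
  "series": [
    {"delta_pos": [0, 0, 0.04], "twist": [0, 0, 0]},
    {"delta_pos": [0, 0, 0.04], "twist": [0, 0, 0]}
  ]
}}

```text
time_s: 12.82
tool_pos: [0.5281, -0.2477, 0.1349]
eef_rot: [-0.122, 0.993, 0.0, 0.0]
contact_force: [1.7, 0.6, -2.1]
opening: 0.0306
grasp_force: 59.9
```

>>> {"name": "arm_command", "arguments": {
  "series": [
    {"delta_pos": [0, 0, 0.04], "twist": [0, 0, 0]},
    {"delta_pos": [0, 0, 0.04], "twist": [0, 0, 0]}
  ]
}}

```text
time_s: 13.08
tool_pos: [0.5282, -0.248, 0.1347]
eef_rot: [-0.122, 0.993, -0.0, 0.001]
contact_force: [1.5, 0.1, 0.4]
opening: 0.0305
grasp_force: 60.1
```

>>> {"name": "arm_command", "arguments": {
  "series": [
    {"delta_pos": [0, 0, 0.04], "twist": [0, 0, 0]},
    {"delta_pos": [0, 0, 0.04], "twist": [0, 0, 0]}
  ]
}}

```text
time_s: 13.32
tool_pos: [0.5285, -0.2482, 0.1346]
eef_rot: [-0.122, 0.993, -0.001, 0.001]
contact_force: [0.2, 1.0, 4.0]
opening: 0.0305
grasp_force: 60.4
```

>>> {"name": "arm_command", "arguments": {
  "series": [
    {"delta_pos": [0, 0, -0.2], "twist": [0, 0, 0]},
    {"delta_pos": [0, 0, -0.4], "twist": [0, 0, 0]},
    {"delta_pos": [0, 0, -0.6], "twist": [0, 0, 0]},
    {"delta_pos": [0, 0, -0.8], "twist": [0, 0, 0]},
    {"delta_pos": [0, 0, -0.87], "twist": [0, 0, 0]},
    {"delta_pos": [0, 0, -0.87], "twist": [0, 0, 0]},
    {"delta_pos": [0, 0, -0.87], "twist": [0, 0, 0]}
  ]
}}

```text
time_s: 14.2
tool_pos: [0.5276, -0.2478, 0.1546]
eef_rot: [-0.122, 0.993, 0.0, -0.0]
contact_force: [1.1, -0.2, -1.6]
opening: 0.03
grasp_force: 61.2
```

```bash
python3 - <<'E'
from h import *
o=arm.get_obs();print(o['tool_pos'],o['contact_force'],o['wrist_torque'],o['joints'].round(3))
E
```

```text
[ 0.52763078 -0.24782172  0.15462605] [ 1.06871811 -0.23527562 -1.62164848] [ 0.03797862 -0.23719366 -0.03638749] [-0.536  0.197  1.437 -0.     1.508 -2.351]
```

Level at the mark by the floor-touch reference. Now the sweep, in stages.

>>> {"name": "arm_command", "arguments": {
  "series": [
    {"delta_pos": [0, 0, 0], "twist": [0, 0, 5]},
    {"delta_pos": [0, 0, 0], "twist": [0, 0, 10]},
    {"delta_pos": [0, 0, 0], "twist": [0, 0, 15]},
    {"delta_pos": [0, 0, 0], "twist": [0, 0, 20]},
    {"delta_pos": [0, 0, 0], "twist": [0, 0, 25]},
    {"delta_pos": [0, 0, 0], "twist": [0, 0, 30]},
    {"delta_pos": [0, 0, 0], "twist": [0, 0, 30]}
  ]
}}

```text
time_s: 15.08
tool_pos: [0.5281, -0.2478, 0.1548]
eef_rot: [0.139, 0.99, 0.0, 0.0]
contact_force: [3.1, 0.1, -0.4]
opening: 0.0305
grasp_force: 61.7
```

```bash
python3 - <<'E'
from h import *
o=arm.get_obs();print(o['tool_pos'],o['contact_force'],o['wrist_torque'],o['joints'].round(3))
S=cap('scene')
im=cv2.resize(S['color'][140:220,330:415],None,fx=6,fy=6,interpolation=cv2.INTER_CUBIC); cv2.imwrite('pics/sw1.png',im[:,:,::-1])
E
```

```text
[ 0.52811284 -0.24780282  0.15477957] [ 3.10357874  0.147983   -0.3987196 ] [ 0.03861879 -0.31050491 -0.01040856] [-0.536  0.197  1.437  0.     1.507 -1.829]
```

View pics/sw1.png

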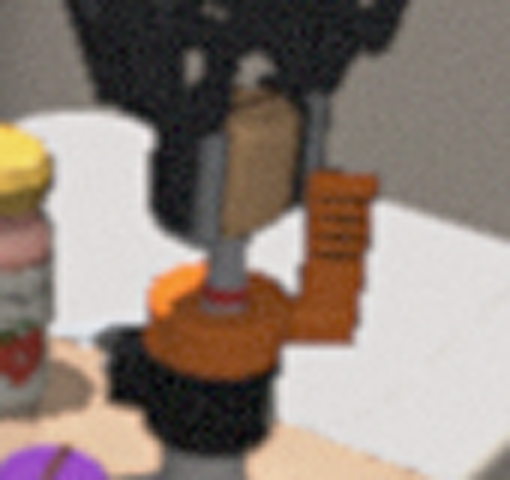

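>>> {"name": "arm_command", "arguments": {
  "series": [
    {"delta_pos": [0, 0, 0], "twist": [0, 0, 5]},
    {"delta_pos": [0, 0, 0], "twist": [0, 0, 10]},
    {"delta_pos": [0, 0, 0], "twist": [0, 0, 15]},
    {"delta_pos": [0, 0, 0], "twist": [0, 0, 20]},
    {"delta_pos": [0, 0, 0], "twist": [0, 0, 25]},
    {"delta_pos": [0, 0, 0], "twist": [0, 0, 30]},
    {"delta_pos": [0, 0, 0], "twist": [0, 0, 34]},
    {"delta_pos": [0, 0, 0], "twist": [0, 0, 34]}
  ]
}}

```text
time_s: 16.12
tool_pos: [0.5278, -0.2482, 0.1548]
eef_rot: [0.422, 0.907, -0.0, 0.0]
contact_force: [3.0, -1.7, -1.0]
opening: 0.0305
grasp_force: 63.3
```

```bash
cat > s.py <<'E'
from h import *
o=arm.get_obs();q=Ro.from_quat(o['eef_rot']).as_matrix()
print(round(o['time_s'],2),o['tool_pos'].round(4),o['contact_force'].round(2),o['wrist_torque'].round(3),'yaw',np.degrees(np.arctan2(q[1,1],q[0,1])).round(2),'q6',o['joints'][5].round(4),o['tau'][5].round(3))
E
python3 s.py
```

```text
16.12 [ 0.5278 -0.2482  0.1548] [ 2.95 -1.7  -1.  ] [-0.147 -0.308  0.093] yaw 40.08 q6 -1.236 0.199
```

>>> {"name": "arm_command", "arguments": {
  "series": [
    {"delta_pos": [0, 0, 0], "twist": [0, 0, 2]},
    {"delta_pos": [0, 0, 0], "twist": [0, 0, 4]},
    {"delta_pos": [0, 0, 0], "twist": [0, 0, 4]}
  ]
}}

```text
time_s: 16.5
tool_pos: [0.5274, -0.2484, 0.1547]
eef_rot: [0.454, 0.891, -0.001, -0.0]
contact_force: [0.7, -3.4, 0.8]
opening: 0.0302
grasp_force: 63.3
```

```bash
python3 s.py
```

```text
16.5 [ 0.5274 -0.2484  0.1547] [ 0.68 -3.37  0.75] [-0.507 -0.026  0.147] yaw 35.96 q6 -1.1643 0.211
```

>>> {"name": "arm_command", "arguments": {
  "series": [
    {"delta_pos": [0, 0, 0], "twist": [0, 0, 1.5]},
    {"delta_pos": [0, 0, 0], "twist": [0, 0, 3]},
    {"delta_pos": [0, 0, 0], "twist": [0, 0, 3]}
  ]
}}

```text
time_s: 16.88
tool_pos: [0.527, -0.2483, 0.1548]
eef_rot: [0.478, 0.878, -0.001, -0.001]
contact_force: [-3.6, -4.6, 1.1]
opening: 0.0307
grasp_force: 62.9
```

```bash
python3 s.py
```

```text
16.88 [ 0.527  -0.2483  0.1548] [-3.57 -4.58  1.07] [-0.613  0.565  0.186] yaw 32.92 q6 -1.1112 0.215
```

>>> {"name": "arm_command", "arguments": {
  "series": [
    {"delta_pos": [0, 0, 0], "twist": [0, 0, 1.5]},
    {"delta_pos": [0, 0, 0], "twist": [0, 0, 3]},
    {"delta_pos": [0, 0, 0], "twist": [0, 0, 3]}
  ]
}}

```text
time_s: 17.25
tool_pos: [0.5266, -0.2482, 0.1548]
eef_rot: [0.501, 0.866, -0.001, -0.001]
contact_force: [-3.5, -4.6, 1.2]
opening: 0.0301
grasp_force: 63.3
```

```bash
python3 s.py; python3 - <<'E'
from h import *
S=cap('scene')
im=cv2.resize(S['color'][140:240,325:415],None,fx=6,fy=6,interpolation=cv2.INTER_CUBIC); cv2.imwrite('pics/sw2.png',im[:,:,::-1])
E
```

```text
17.25 [ 0.5266 -0.2482  0.1548] [-3.47 -4.61  1.2 ] [-0.538  0.664  0.225] yaw 29.92 q6 -1.0589 0.24
```

View pics/sw2.png

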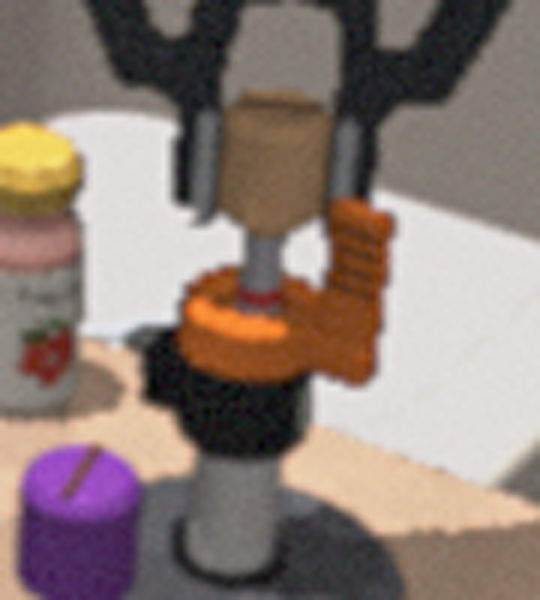

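>>> {"name": "arm_command", "arguments": {
  "series": [
    {"delta_pos": [0, 0, 0], "twist": [0, 0, 1.5]},
    {"delta_pos": [0, 0, 0], "twist": [0, 0, 3]},
    {"delta_pos": [0, 0, 0], "twist": [0, 0, 3]}
  ]
}}

```text
time_s: 17.68
tool_pos: [0.5263, -0.248, 0.1549]
eef_rot: [0.523, 0.852, -0.001, -0.002]
contact_force: [-3.7, -4.4, 2.3]
opening: 0.0306
grasp_force: 63.6
```

```bash
python3 s.py
```

```text
17.68 [ 0.5263 -0.248   0.1549] [-3.7  -4.4   2.31] [-0.441  0.97   0.227] yaw 26.92 q6 -1.0066 0.267
```

>>> {"name": "arm_command", "arguments": {
  "series": [
    {"delta_pos": [0, 0, 0], "twist": [0, 0, 1.5]},
    {"delta_pos": [0, 0, 0], "twist": [0, 0, 2]},
    {"delta_pos": [0, 0, 0], "twist": [0, 0, 2]}
  ]
}}

```text
time_s: 18.05
tool_pos: [0.5261, -0.2479, 0.1549]
eef_rot: [0.538, 0.843, -0.001, -0.002]
contact_force: [-4.4, -4.5, 3.2]
opening: 0.0304
grasp_force: 63.7
```

```bash
python3 s.py; python3 - <<'E'
from h import *
T=cap('top');S=cap('scene')
im=np.hstack([cv2.resize(T['color'][225:295,300:390],(540,420),interpolation=cv2.INTER_CUBIC)]); cv2.imwrite('pics/sw3.png',im[:,:,::-1])
import pickle; pickle.dump((T,S),open('im3.pkl','wb'))
m=orange(S,(340,165,400,215)); ys,xs=np.nonzero(m);print(xs.min(),xs.max())
rc=np.array([.5275,-.2483,.112])
for ang in range(-190,-140,5):
    a=np.radians(ang); d=np.array([np.cos(a),np.sin(a),0]); n=np.array([-d[1],d[0],0])*.0035
    P=[rc+d*r+[0,0,.041]+s*n for r in(.022,.042) for s in(-1,1)]; q=proj(S,P); print(ang,q.min(0).round(1),q.max(0).round(1))
k=(ys<182)&(xs>375); print('paddle top part',xs[k].min(),xs[k].max(),ys[k].min())
E
```

```text
18.05 [ 0.5261 -0.2479  0.1549] [-4.36 -4.45  3.22] [-0.37   1.053  0.278] yaw 24.93 q6 -0.9718 0.269
355 388
-190 [378.7 171.1] [390.7 176.7]
-185 [379.5 170.7] [391.9 176.1]
-180 [380.3 170.2] [392.8 175.3]
-175 [381.  169.7] [393.6 174.5]
-170 [381.5 169.2] [394.2 173.6]
-165 [382.  168.7] [394.6 172.7]
-160 [382.5 168.2] [394.9 171.8]
-155 [382.8 167.7] [394.9 170.8]
-150 [382.9 167.1] [394.9 169.8]
-145 [382.6 166.6] [394.9 168.8]
paddle top part 380 388 174
```

```bash
python3 - <<'E'
from h import *
import pickle
A=pickle.load(open('im2.pkl','rb'))[1]; B=pickle.load(open('im3.pkl','rb'))[1]
for n,c in(('before',A),('now',B)):
    g=cv2.GaussianBlur(c['color'],(0,0),.6).astype(int)
    print(n); 
    for r in range(190,214,1): print(r,' '.join('%3d'%v for v in g[r,342:384].max(-1)))
B2=B['color'].astype(int)
print('paddle now (R-B)')
for r in range(166,206,3): print(r,' '.join('%3d'%v for v in (B2[r,372:398,0]-B2[r,372:398,2])))
E
```

```text
before
190 221 220 220 220 221 220 220 219 220 221 220 213 191 198 225 240 243 242 241 235 217 190 169 158 152 151 153 158 165 180 191 195 196 195 196 186 163 141 135 137 138 136
191 221 220 220 221 221 222 222 221 221 222 223 211 174 162 197 229 240 242 242 242 238 229 218 207 198 195 195 200 211 225 233 235 235 235 236 225 191 149 132 133 133 133
192 221 220 220 221 222 222 219 219 220 221 221 208 166 139 161 200 225 236 240 242 242 242 240 237 234 235 234 235 237 241 243 244 243 243 239 221 179 141 134 136 135 137
193 221 222 223 224 223 216 205 200 200 199 193 179 147 127 136 158 185 207 223 234 240 242 242 242 242 243 243 243 242 242 242 241 239 233 214 179 141 130 150 164 167 170
194 225 227 226 221 208 182 154 138 131 123 116 111 109 117 131 139 148 161 182 203 217 225 229 231 234 236 238 239 238 235 230 224 217 199 167 136 120 145 184 206 211 212
195 214 217 214 193 158 126 100  84  69  55  50  57  81 114 131 137 135 138 147 158 168 178 186 193 201 207 213 216 213 200 186 177 166 151 130 118 128 173 210 221 222 221
196 190 194 192 158 114  90  79  66  48  37  37  45  74 112 1
[... 7995 characters left out ...]
  89  70  97  55  15   4   4   4   4   3   3   3   4
190  62  77  90 103 105 105  90 102 102  92  96  90  97  68  87  96  51  12   3   4   3   4   5   3   5   5
193 118 102  88 107  93  88  94  97  94  96 101  97  95  95 111 100  33   7   2   3   5   3   4   5   5   5
196 153 131 104 107 107 101 107  94  90  92  95  97  94  97 101  54  15   0   3   4   4   5   4   3   5   5
199 101 107 100 106  99  91  97  95 107 104  99 103 115 111 112  54  14   3   2   4   4   3   2   3   4   2
202 101  92  82  75  60  60  60  71  83  96 105 105 109 114  72  19   8   0   4   4   4   3   4   3   4   2
205  -9   0   3   3   6   6   4   2   2   5   5   8  13  12   9   3   3   3   4   3   4   4   5   6   6   5
```

```bash
cat > cmp.py <<'E'
from h import *
import pickle,sys
from scipy.optimize import least_squares
from scipy.ndimage import shift
A=pickle.load(open('im2.pkl','rb'))[1]['color'].astype(float).mean(-1)
B=np.mean([cap('scene')['color'].astype(float) for _ in range(5)],0); np.save(sys.argv[1],B); B=B.mean(-1)
P=np.load(sys.argv[2]).mean(-1) if len(sys.argv)>2 else None
R={'purpleREF':(210,290,325,352),'pot':(150,195,318,346),'knob':(191,210,343,353),'footL':(210,256,336,352),'footBot':(240,262,345,385),'footR':(215,262,380,400),'tube':(216,236,356,378),'paddle':(170,203,378,394),'ringL':(185,203,352,362)}
for k,(a,b,c,d) in R.items():
    out=[]
    for X in (A,P):
        if X is None: continue
        f=lambda p:(shift(X,(p[0],p[1]),order=1,mode='nearest')[a:b,c:d]*p[2]+p[3]*10-B[a:b,c:d]).ravel()
        r=least_squares(f,[0.05,0.05,1,0],diff_step=.02); out.append((r.x[1::-1].round(2).tolist(),round(float(np.std(r.fun)),1)))
    print(k,out)
E
python3 cmp.py b1.npy; python3 s.py
```

```text
purpleREF [([0.03, 0.28], 11.7)]
pot [([0.01, 0.01], 6.3)]
knob [([0.24, 0.11], 8.8)]
footL [([-0.5, 0.7], 8.7)]
footBot [([0.11, 1.36], 8.7)]
footR [([0.88, 0.42], 23.0)]
tube [([0.29, 0.98], 8.8)]
paddle [([0.64, 1.87], 51.4)]
ringL [([-0.27, 0.68], 22.9)]
18.4 [ 0.526  -0.2479  0.1549] [-4.9  -4.5   2.07] [-0.302  1.057  0.265] yaw 24.94 q6 -0.9719 0.256
```

>>> {"name": "arm_command", "arguments": {
  "series": [
    {"delta_pos": [0, 0, 0], "twist": [0, 0, 2]},
    {"delta_pos": [0, 0, 0], "twist": [0, 0, 4]},
    {"delta_pos": [0, 0, 0], "twist": [0, 0, 4]}
  ]
}}

```text
time_s: 18.77
tool_pos: [0.5255, -0.2476, 0.1549]
eef_rot: [0.567, 0.824, -0.001, -0.003]
contact_force: [-6.5, -3.8, 3.6]
opening: 0.0303
grasp_force: 63.6
```

```bash
python3 s.py; python3 cmp.py b2.npy b1.npy
```

```text
18.77 [ 0.5255 -0.2476  0.1549] [-6.48 -3.82  3.58] [-0.228  1.335  0.304] yaw 20.93 q6 -0.9018 0.31
purpleREF [([0.02, 0.32], 12.2), ([-0.01, 0.06], 2.3)]
pot [([0.0, 0.01], 5.5), ([0.01, -0.02], 1.9)]
knob [([0.39, 0.16], 12.6), ([0.17, 0.06], 6.6)]
footL [([-0.53, 0.8], 9.4), ([-0.03, 0.13], 2.7)]
footBot [([0.39, 1.74], 8.5), ([0.45, 0.4], 4.2)]
footR [([0.95, 0.59], 23.9), ([0.13, 0.28], 4.3)]
tube [([0.4, 1.39], 9.0), ([0.14, 0.38], 3.6)]
paddle [([0.47, 1.89], 51.1), ([-0.13, 0.29], 8.3)]
ringL [([0.64, 0.99], 22.3), ([0.55, 0.38], 11.6)]
```

>>> {"name": "arm_command", "arguments": {
  "series": [
    {"delta_pos": [0, 0, 0], "twist": [0, 0, -2]},
    {"delta_pos": [0, 0, 0], "twist": [0, 0, -4]},
    {"delta_pos": [0, 0, 0], "twist": [0, 0, -6]},
    {"delta_pos": [0, 0, 0], "twist": [0, 0, -6]}
  ]
}}

```text
time_s: 19.52
tool_pos: [0.5252, -0.2468, 0.1544]
eef_rot: [0.523, 0.852, -0.001, -0.004]
contact_force: [-6.0, -0.5, 2.9]
opening: 0.0303
grasp_force: 61.1
```

```bash
python3 s.py; python3 cmp.py b3.npy b2.npy; python3 - <<'E'
import numpy as np
B=np.load('b3.npy')
for c in (365,367,369): print(c,[tuple(int(x) for x in B[r,c]) for r in range(182,200)])
E
```

```text
19.52 [ 0.5252 -0.2468  0.1544] [-6.   -0.47  2.92] [-0.208  1.459  0.011] yaw 26.93 q6 -1.0063 -0.055
purpleREF [([0.02, 0.33], 12.3), ([0.0, 0.03], 2.1)]
pot [([0.01, 0.01], 7.1), ([-0.03, 0.03], 3.0)]
knob [([0.52, 0.15], 14.0), ([0.14, -0.03], 4.4)]
footL [([-0.55, 0.82], 10.0), ([-0.02, 0.04], 2.2)]
footBot [([0.36, 1.76], 8.8), ([-0.12, 0.02], 2.3)]
footR [([0.92, 0.63], 23.4), ([-0.15, 0.11], 4.0)]
tube [([0.47, 1.52], 8.1), ([0.09, 0.17], 3.3)]
paddle [([0.14, 10.53], 38.5), ([0.29, 0.15], 13.2)]
ringL [([0.69, 1.03], 21.9), ([0.1, 0.25], 8.0)]
365 [(167, 163, 162), (167, 165, 164), (154, 148, 147), (116, 98, 93), (103, 76, 67), (104, 74, 68), (103, 63, 57), (102, 42, 35), (95, 42, 37), (102, 67, 61), (165, 99, 72), (234, 129, 62), (242, 138, 52), (242, 138, 53), (230, 123, 48), (172, 90, 39), (145, 76, 27), (146, 78, 35)]
367 [(86, 84, 87), (89, 87, 89), (91, 89, 91), (92, 92, 94), (96, 96, 98), (98, 97, 101), (100, 88, 91), (109, 61, 60), (116, 36, 35), (112, 57, 57), (131, 90, 79), (205, 114, 67), (242, 134, 53), (244, 143, 56), (239, 137, 53), (188, 100, 39), (145, 76, 32), (142, 75, 33)]
369 [(104, 100, 103), (104, 103, 105), (106, 103, 104), (105, 101, 104), (105, 104, 106), (104, 103, 104), (104, 94, 98), (115, 72, 74), (121, 40, 38), (116, 53, 54), (116, 83, 81), (176, 102, 67), (241, 131, 56), (246, 145, 55), (241, 141, 55), (184, 98, 39), (141, 75, 32), (137, 71, 28)]
```

>>> {"name": "arm_command", "arguments": {
  "series": [
    {"delta_pos": [0.02, -0.035, 0], "twist": [0, 0, 0]},
    {"delta_pos": [0.035, -0.07, 0], "twist": [0, 0, 0]},
    {"delta_pos": [0.035, -0.07, 0], "twist": [0, 0, 0]}
  ]
}}

```text
time_s: 20.15
tool_pos: [0.525, -0.247, 0.1544]
eef_rot: [0.523, 0.853, 0.0, -0.002]
contact_force: [-5.9, 0.9, 1.4]
opening: 0.0306
grasp_force: 61.0
```

```bash
python3 s.py; python3 cmp.py b4.npy b3.npy
```

```text
20.15 [ 0.525  -0.247   0.1544] [-5.85  0.9   1.38] [ 0.098  1.216 -0.033] yaw 26.98 q6 -1.0086 -0.002
purpleREF [([0.02, 0.34], 12.6), ([0.02, 0.02], 2.0)]
pot [([0.01, 0.01], 6.5), ([0.01, -0.02], 1.7)]
knob [([0.56, 0.15], 14.1), ([0.04, -0.0], 2.5)]
footL [([-0.55, 0.85], 10.4), ([0.02, 0.03], 1.8)]
footBot [([0.36, 1.76], 8.9), ([0.05, 0.01], 1.6)]
footR [([0.94, 0.64], 23.9), ([0.12, -0.04], 3.2)]
tube [([0.49, 1.55], 6.6), ([0.03, 0.04], 3.0)]
paddle [([0.25, 9.77], 38.7), ([0.08, -0.05], 7.9)]
ringL [([0.67, 1.01], 21.8), ([0.0, -0.03], 4.3)]
```

>>> {"name": "arm_command", "arguments": {
  "series": [
    {"delta_pos": [0.02, -0.035, 0], "twist": [0, 0, 0]},
    {"delta_pos": [0.035, -0.07, 0], "twist": [0, 0, 0]},
    {"delta_pos": [0.035, -0.07, 0], "twist": [0, 0, 0]},
    {"delta_pos": [0.035, -0.07, 0], "twist": [0, 0, 0]}
  ]
}}

```text
time_s: 20.9
tool_pos: [0.5245, -0.2471, 0.1545]
eef_rot: [0.522, 0.853, 0.001, 0.0]
contact_force: [-1.1, 3.0, -0.7]
opening: 0.0303
grasp_force: 60.9
```

```bash
python3 s.py; python3 cmp.py b5.npy b4.npy
```

```text
20.9 [ 0.5245 -0.2471  0.1545] [-1.08  3.01 -0.7 ] [0.641 0.154 0.004] yaw 27.01 q6 -1.0107 0.005
purpleREF [([0.03, 0.35], 13.0), ([0.02, 0.0], 2.2)]
pot [([0.01, 0.01], 5.7), ([0.02, -0.01], 1.8)]
knob [([0.57, 0.15], 14.2), ([0.01, 0.01], 1.7)]
footL [([-0.55, 0.85], 10.4), ([0.0, 0.02], 1.6)]
footBot [([0.33, 1.75], 9.1), ([0.04, 0.01], 1.8)]
footR [([0.91, 0.65], 24.2), ([0.1, -0.02], 2.6)]
tube [([0.5, 1.55], 6.7), ([0.01, 0.01], 1.8)]
paddle [([0.28, 9.76], 37.9), ([0.15, 0.24], 9.5)]
ringL [([0.66, 1.04], 22.1), ([0.01, 0.02], 2.2)]
```

>>> {"name": "arm_command", "arguments": {
  "series": [
    {"delta_pos": [0.028, 0.015, 0], "twist": [0, 0, 2]},
    {"delta_pos": [0.028, 0.015, 0], "twist": [0, 0, 4]},
    {"delta_pos": [0.028, 0.015, 0], "twist": [0, 0, 5]},
    {"delta_pos": [0.028, 0.015, 0], "twist": [0, 0, 5]}
  ]
}}

```text
time_s: 21.65
tool_pos: [0.5237, -0.2475, 0.1545]
eef_rot: [0.56, 0.829, -0.0, -0.0]
contact_force: [1.0, -0.3, -3.1]
opening: 0.0306
grasp_force: 62.9
```

```bash
python3 s.py; python3 cmp.py b6.npy b5.npy
```

```text
21.65 [ 0.5237 -0.2475  0.1545] [ 1.02 -0.28 -3.14] [ 0.145 -0.088  0.174] yaw 21.95 q6 -0.9221 0.224
purpleREF [([0.03, 0.34], 12.9), ([0.01, 0.0], 2.1)]
pot [([0.01, 0.01], 4.5), ([0.02, -0.02], 2.2)]
knob [([0.8, 0.07], 17.4), ([0.27, -0.07], 6.5)]
footL [([-0.52, 0.82], 10.3), ([0.05, -0.03], 2.4)]
footBot [([0.61, 1.88], 8.6), ([0.39, 0.15], 3.3)]
footR [([0.97, 0.76], 24.3), ([0.3, 0.22], 3.8)]
tube [([0.83, 1.61], 7.2), ([0.35, 0.06], 2.9)]
paddle [([0.31, 9.65], 38.8), ([0.03, 0.33], 6.6)]
ringL [([0.81, 1.1], 19.2), ([0.3, 0.03], 8.4)]
```

>>> {"name": "arm_command", "arguments": {
  "series": [
    {"delta_pos": [0, 0, 0], "twist": [0, 0, 1]},
    {"delta_pos": [0, 0, 0], "twist": [0, 0, 2]},
    {"delta_pos": [0, 0, 0], "twist": [0, 0, 2]}
  ]
}}

```text
time_s: 22.28
tool_pos: [0.5232, -0.2472, 0.1546]
eef_rot: [0.574, 0.819, -0.001, -0.001]
contact_force: [-2.3, -1.1, -3.8]
opening: 0.0303
grasp_force: 62.5
```

```bash
python3 s.py; python3 cmp.py b7.npy b6.npy
```

```text
22.27 [ 0.5232 -0.2472  0.1546] [-2.29 -1.14 -3.76] [0.031 0.704 0.22 ] yaw 19.96 q6 -0.8871 0.222
purpleREF [([0.03, 0.36], 13.3), ([-0.01, 0.04], 2.0)]
pot [([0.01, 0.01], 3.8), ([0.01, -0.01], 1.8)]
knob [([0.88, 0.04], 20.0), ([0.17, -0.0], 4.7)]
footL [([-0.53, 0.86], 10.8), ([0.0, 0.06], 2.2)]
footBot [([0.74, 2.12], 8.4), ([0.3, 0.26], 3.6)]
footR [([1.66, 0.87], 24.0), ([0.17, 0.19], 3.3)]
tube [([1.05, 1.81], 8.0), ([0.17, 0.22], 2.9)]
paddle [([0.19, 9.66], 40.6), ([-0.12, 0.14], 8.3)]
ringL [([1.25, 1.15], 21.0), ([0.3, 0.11], 7.8)]
```

>>> {"name": "arm_command", "arguments": {
  "series": [
    {"delta_pos": [0.01, -0.02, 0], "twist": [0, 0, -1.5]},
    {"delta_pos": [0.015, -0.03, 0], "twist": [0, 0, -3]},
    {"delta_pos": [0.015, -0.03, 0], "twist": [0, 0, -3]},
    {"delta_pos": [0.015, -0.03, 0], "twist": [0, 0, -3]}
  ]
}}

```text
time_s: 23.02
tool_pos: [0.5231, -0.2466, 0.1546]
eef_rot: [0.552, 0.834, 0.0, -0.0]
contact_force: [-1.7, 0.8, -4.1]
opening: 0.0306
grasp_force: 61.4
```

```bash
python3 s.py; python3 cmp.py b8.npy b7.npy; python3 - <<'E'
import numpy as np
B=np.load('b8.npy')
for c in (366,367,368,369): print(c,[tuple(int(x) for x in B[r,c]) for r in range(186,197)])
E
```

```text
23.02 [ 0.5231 -0.2466  0.1546] [-1.74  0.76 -4.08] [ 0.139  0.713 -0.02 ] yaw 22.99 q6 -0.9402 0.007
purpleREF [([0.03, 0.36], 13.3), ([0.01, 0.02], 1.8)]
pot [([0.01, 0.01], 4.5), ([-0.01, 0.01], 1.8)]
knob [([0.88, 0.04], 20.0), ([-0.01, 0.01], 1.3)]
footL [([-0.53, 0.86], 11.1), ([0.01, 0.01], 1.8)]
footBot [([0.74, 2.12], 8.5), ([0.03, 0.01], 1.5)]
footR [([1.67, 0.89], 23.6), ([0.02, 0.07], 3.1)]
tube [([1.09, 1.82], 7.0), ([0.05, 0.02], 2.3)]
paddle [([0.22, 9.65], 40.2), ([0.01, 0.04], 5.3)]
ringL [([1.39, 1.18], 22.4), ([0.04, 0.2], 6.8)]
366 [(102, 76, 68), (99, 77, 74), (99, 70, 68), (100, 49, 44), (99, 36, 32), (97, 60, 60), (129, 92, 78), (209, 118, 71), (242, 136, 56), (244, 140, 53), (240, 134, 54)]
367 [(90, 88, 88), (91, 90, 91), (93, 85, 88), (101, 62, 65), (108, 36, 38), (102, 47, 51), (111, 83, 80), (182, 107, 75), (242, 134, 58), (245, 143, 56), (240, 135, 53)]
368 [(96, 95, 98), (97, 98, 100), (102, 98, 100), (106, 82, 85), (117, 45, 46), (113, 46, 46), (108, 73, 72), (173, 100, 73), (242, 133, 58), (245, 140, 52), (241, 136, 55)]
369 [(102, 101, 103), (103, 102, 104), (103, 104, 106), (109, 92, 92), (118, 48, 48), (116, 41, 41), (109, 68, 67), (174, 102, 75), (243, 134, 59), (245, 141, 53), (241, 135, 52)]
```

```bash
python3 -c "
from bench import arm
print(arm.job_done())"
```

```text
the job is handed in; nothing more can be done
None
```

I handed the job in at about 23 s. The gripper still holds the column, with the red band's lower edge at the ring top to within about 0.5 mm. The lever is turned clockwise to its stop: pushing further only turned the loose stand, which shifted roughly 5–8 mm and about 10° in all. I did not see the lever over the white line, as the line was out of view.

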